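# Unhook the power strip from the equipment board

### The job

Take the short power strip off the sloping equipment board. First swing the router's antenna that lies across it up, so that it points up the board like its twin; then slide the strip up the board along its hidden keyholes until you feel it stop, ease it back a little until it comes free of its screw heads, and lift it off without forcing it. Set it down (do not drop it) outlets up, lengthwise in the middle of the black rubber mat; leave the antenna up and the other things on the desk where they are.

Things in the scene. Friction and masses are not known exactly. Their poses are not given: they have to be found in the camera images.
- strip: white power strip, 190 long (x), 52 wide (y), 36 high (z), 0.2 to 0.45 kg; three round outlets on top, rocker switch and inlet (no lead) at its +x end; origin: centre of its underside. It lies on the board's face, x up the slope, z out of the board, hung on two headed screws (hidden under it, heads 9 mm high) in keyhole slots that run along its x. 30 mm of room for a finger on each side
- strip_low_end (a point): middle of the strip's lower (-x) end face, 18 mm above the board; at least 40 mm of bare board below it. Pushed here along its x with 2 to 10 N the strip slides up the board; friction keeps it where it is left. The wide ends of its slots lie towards -x, so it comes free by sliding towards its own +x
- strip_top (a point): centre of the strip's top. It slides up 24 to 49 mm (depends on how it was hung, cannot be seen) to a solid stop, the screw shanks against the far rims of the wide holes (23 by 20 mm). Right at the stop the 15 mm heads still catch on those rims: ease it 8 mm back down from the stop (5 to 12 will do) and it lifts out along its z; anywhere else the heads hold it down, with 1.5 mm of play
- board: grey laminate board, fixed, 330 up the slope (x) by 305 (y) by 15, propped at 18 degrees, lower edge towards the robot. Tilted frame: x up the slope, y left, z out of the face; origin on the face, on the strip's centre line, mid-slope. Face: x -165..165, y -130..175. On it: white router x -114..-10, y 60..173, 54 high, its fixed twin antenna along x at y 158; a switch x 97..153, y -121..-35, 24 high
- antenna (a joint): angle of the router's flat black antenna lying across the strip, hinged about the board's z. 0: straight across, pointing to the board's -y; 1.57: straight up the board (+x). Range -0.4 to 1.8, starts within 0.3 of 0. Stiff hinge (0.1 N m), stays where left. 168 long from the hinge, 16 wide, 41 to 51 mm above the board's face, 5 mm above the strip's top
- antenna_hinge (a point): centre of the antenna's hinge, on the antenna's mid-plane 46 mm above the board's face; its axes are the board's
- antenna_tip (a point): free end of the antenna, on its mid-plane
- mat: black rubber mat flat on the desk, 260 long (x) by 170 wide (y), 3 thick, fixed; origin at the centre of its underside
- mouse: dark computer mouse, 102 by 56 by 32, origin at the centre of its underside, on the desk beyond the mat; leave alone
- screwdriver: screwdriver, 170 long, lying beyond the mat; origin below the middle; leave alone
- mini_pc: black mini computer with an aluminium top, 128 by 128 by 54, beyond the work, in the middle; leave alone
- adapter: black power adapter brick, 108 by 48 by 30, lying beyond the work, on the left; leave alone
- mug: white mug, 82 across, 92 high, to the left of the board and mat; leave alone
Mind the look-alikes: they are no part of the job. Leave any blue or brown look-alike of the strip alone.

How it is judged:
By the outcome, as a careful person would: the job done as asked, in the order asked, and still so for the second after the job is handed in, with the robot touching nothing.
It also fails if it takes over 64 s, if anything falls off the work surface, if the arm or the gripper's body presses on something with over 40 N, if the wrist force passes 120 N, or if a joint passes its speed limit or range.

### The arm

A 6-joint arm with a two-finger parallel gripper is mounted at the origin on the work surface. World frame = base frame: x ahead of the robot, y to its left, z up, the work surface at z = 0. Lengths are in mm, angles in rad, forces in N, time in s.
With the tool pointing down it reaches from about 400 to 825 mm from the base axis. Payload 7 kg.
Tool frame: the origin (TCP) lies at the very end of the fingers, on their centre line; the grasp point (between the pads) lies 19 mm behind it; z points along the fingers, y is the line along which they close (so a half turn about z gives the same grasp; the last joint's range is limited). The gripper opens to 88 mm and grips with 3 to 60 N. Pads are 19 mm wide; open, the fingers measure 130 mm over their backs; the gripper's body (78 mm by 193 mm) begins 47 mm behind the grasp point.
Start: joints at [-0.98, 0.359, 0.012, 0, -1.224, -0.288], TCP at [201.254, -644.276, 226.561] pointing down, gripper open.
Joint ranges: [-3.07, 3.07], [-1.43, 2.12], [-1.02, 1.25], [-3.03, 1.67], [-3.05, -0], [-3.03, 3.03]. Speed limits (rad/s): [2.39, 2.39, 3.01, 3.14, 3.14, 3.14].

### API

Orientations are given as a unit quaternion [x, y, z, w].
In Python, from plant import bot gives the robot as it stands. Calls block until the motion is done:
- bot.move_ptp(position, orientation): joint-space move of the TCP to a pose.
- bot.line_to(position, velocity=150, ori=None): straight line of the TCP; ori=None keeps the orientation; velocity is the mean speed in mm/s.
- bot.move_joints(angles): joint-space move.
- bot.move_gripper(opening, force=None): finger opening in mm; force is the grip in N (None keeps the last); returns when the fingers have stopped.
- bot.pause(seconds).
- bot.solve_ik(position, orientation): joint angles nearest the present ones, or None.
- bot.read_state(): the state.
- bot.camera(name): name is "side" or "top" or "wrist"; returns the picture (400x640x3 uint8, red, green, blue); there is no depth.
- bot.get_calibration(name): a dict with "fx", "fy", "cx", "cy" (pixels), "distortion" ([k1, k2, p1, p2, k3] as OpenCV has them; the pictures are not rectified), "view" (4x4, takes a point from world to camera coordinates); the wrist camera has in their place "T_tool_cam" (4x4, takes a point from camera to tool coordinates, whose origin is the TCP and whose axes are the flange's). Camera axes: x right, y up, looking along -z (the intrinsics and any distortion apply to the point x, -y, -z); pixel columns grow to the right and rows downward; lengths in mm; the calibration is good to about 2 mm. A picture is of the moment at which its call begins: read the wrist's pose just before it. get_calibration takes no time and is no camera call.
A pose or a line that the arm cannot do raises bot.Unreachable and nothing moves.
- bot.close_job(): hands the job in; it is judged then, once.
The state is a dict: "t": time; "joint_pos": joint angles; "qvel": joint speeds; "tau": joint torques, N m; "tcp_pos": TCP position; "eef_rot": TCP orientation; "contact_force": force on the tool from outside, world axes, zero at the start; "moment": the same for the moment, N m; "width": finger opening in mm; "finger_force": force on a finger pad.
Only numpy, scipy, OpenCV 4.12 (cv2) and the standard library are available. Lean on these libraries where they do the work, as an engineer would, in place of code of your own. Each camera call takes 0.05 s, during which the arm holds its last target. There are 200 camera calls.

## Working session

There is one attempt and no reset: what is moved stays moved. The work goes in short steps, each a Python script; the robot and the scene stay as the last script left them, time stands still between calls to the robot, and variables do not carry over. Pictures are saved under pics/ and viewed, at most 10 in all, crops included, and the job is handed in when it is done.

```bash
ls; mkdir -p pics; python3 - <<'E'
from plant import bot
import cv2, numpy as np
ims=[]
for n in ["top","side"]:
    im=bot.camera(n); cv2.imwrite(f"pics/{n}0.png",im[:,:,::-1])
    c=bot.get_calibration(n); print(n,{k:np.round(v,4).tolist() for k,v in c.items()})
print({k:np.round(v,4).tolist() for k,v in bot.get_calibration("wrist").items()})
print(bot.read_state())
E
```

```text
pics
top {'fx': 369.7892, 'fy': 369.7892, 'cx': 318.0, 'cy': 196.2195, 'distortion': [-0.0169, 0.0, 0.0, 0.0, 0.0], 'view': [[-0.0099, -0.9999, 0.0043, 85.3146], [0.9905, -0.0093, 0.137, -504.7904], [-0.1369, 0.0056, 0.9906, -1029.1241], [0.0, 0.0, 0.0, 1.0]]}
side {'fx': 413.2781, 'fy': 413.2781, 'cx': 322.0918, 'cy': 194.1557, 'distortion': [-0.0981, 0.0, 0.0, 0.0, 0.0], 'view': [[-0.9701, -0.2428, -0.0029, 503.5734], [0.1823, -0.7364, 0.6516, -82.213], [-0.1603, 0.6315, 0.7586, -1391.3015], [0.0, 0.0, 0.0, 1.0]]}
{'fx': 326.2859, 'fy': 326.2859, 'cx': 320.6792, 'cy': 201.7093, 'distortion': [-0.0569, 0.0, 0.0, 0.0, 0.0], 'T_tool_cam': [[0.0005, 0.9603, 0.279, 75.1055], [1.0, -0.0001, -0.0014, -0.8129], [-0.0013, 0.279, -0.9603, -157.9767], [0.0, 0.0, 0.0, 1.0]]}
{'t': 0.1, 'joint_pos': array([-9.79896209e-01,  3.59337609e-01,  1.11508945e-02, -3.11036907e-04,
       -1.22412741e+00, -2.88108747e-01]), 'qvel': array([-0.00076872, -0.00113616,  0.00208846,  0.00112887,  0.00022744,
        0.00056651]), 'tau': array([-3.51215691e-03, -5.84161448e+01,  2.93750560e+01,  7.01547593e+00,
        1.01445973e-02, -4.00712236e-05]), 'tcp_pos': array([ 201.11903403, -643.87178832,  225.70167026]), 'eef_rot': array([-1.50765609e-01,  9.88569236e-01,  7.48992766e-04, -1.90574986e-04]), 'contact_force': array([ 0.06275231, -0.31495611, -1.12296656]), 'moment': array([-0.02331172, -0.06047014,  0.00489392]), 'finger_force': 0.0, 'width': 87.37111515165128}
```

View pics/top0.png

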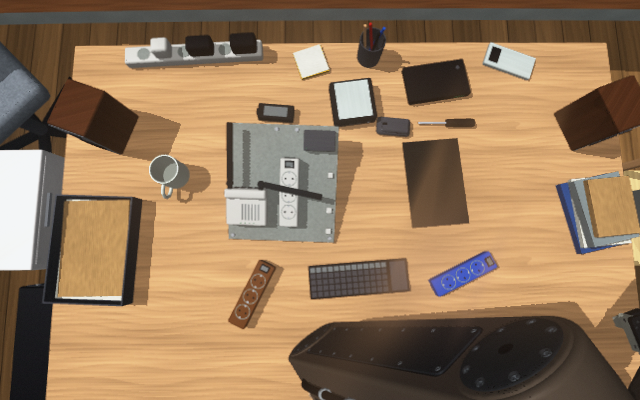

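View pics/side0.png

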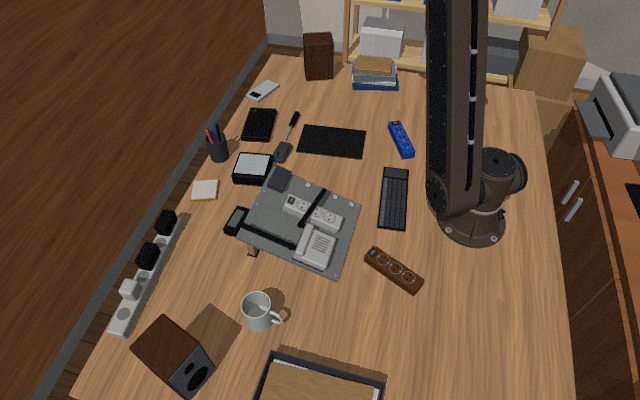

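The candidates in the top view are the white strip on the board (289,190), the brown one (254,294), the blue one (464,273), and a large white one with plugs (195,52) at the desk's edge. The one on the grey board fits: it has three outlets and a rocker, and the antenna lies across it from about (258,184) to (322,198). I'll confirm with one enlarged crop of both views.

```bash
python3 - <<'E'
import cv2, numpy as np
t=cv2.imread("pics/top0.png")[112:252,218:350]; s=cv2.imread("pics/side0.png")[160:285,228:366]
t=cv2.resize(t,None,fx=4,fy=4,interpolation=cv2.INTER_CUBIC)[:, :]; t=cv2.resize(t,(396,420)); s=cv2.resize(s,(404,366))
o=np.zeros((420,800,3),np.uint8); o[:,:396]=t; o[:366,396:]=s
cv2.imwrite("pics/crop0.png",o)
E
```

```text
(no output)
```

View pics/crop0.png

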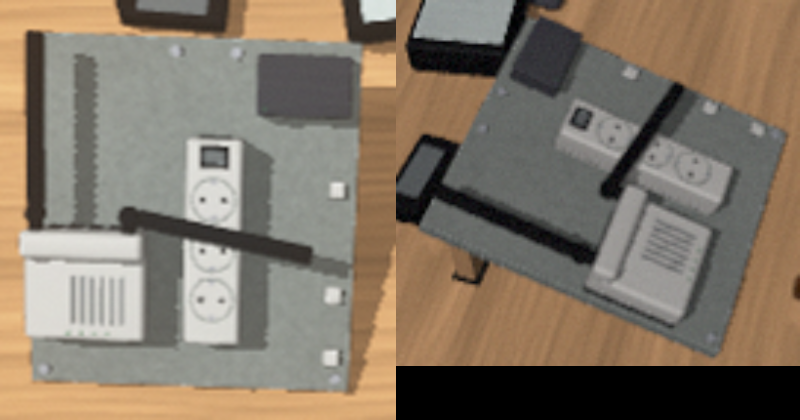

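The crop confirms the white strip with three outlets, its rocker at the top end, and the antenna across it. I'll now fit the board pose from the corner pixels in both views.

```bash
cat > h.py <<'E'
import numpy as np, cv2
from scipy.spatial.transform import Rotation as R
from scipy.optimize import least_squares
def project(c,P,view=None):
    V=np.array(c["view"] if view is None else view); p=np.atleast_2d(P)@V[:3,:3].T+V[:3,3]
    p=p*[1,-1,-1]
    K=np.array([[c["fx"],0,c["cx"]],[0,c["fy"],c["cy"]],[0,0,1.]])
    return cv2.projectPoints(p,np.zeros(3),np.zeros(3),K,np.array(c["distortion"],float))[0][:,0]
def ray(c,uv,view=None):
    V=np.array(c["view"] if view is None else view)
    K=np.array([[c["fx"],0,c["cx"]],[0,c["fy"],c["cy"]],[0,0,1.]])
    n=cv2.undistortPoints(np.array([[uv]],float),K,np.array(c["distortion"],float))[0,0]
    return -V[:3,:3].T@V[:3,3], V[:3,:3].T@np.array([n[0],-n[1],-1.])
def brot(yaw): return R.from_euler("zy",[yaw,-np.radians(18)]).as_matrix()
class Board:
    def __init__(s,p): s.o=np.array(p[:3]); s.R=brot(p[3])
    def w(s,q): return np.atleast_2d(q)@s.R.T+s.o
    def hit(s,c,uv,z,view=None):
        o,d=ray(c,uv,view); o=s.R.T@(o-s.o); d=s.R.T@d
        return o+d*(z-o[2])/d[2]
E
python3 - <<'E'
from plant import bot
from h import *
ct,cs=bot.get_calibration("top"),bot.get_calibration("side")
T=lambda a:np.array(a)/3+[218,112]
S=lambda a:(np.array(a)-[396,0])/2.928+[228,160]
C=np.array([[-165,175,0],[-165,-130,0],[165,-130,0],[165,175,0]])
tc=T([[33,381],[350,391],[362,45],[30,32]]); sc=S([[716,355],[785,133],[528,15],[420,230]])
def f(p):
    w=Board(p).w(C); return np.r_[(project(ct,w)-tc).ravel(),(project(cs,w)-sc).ravel()]
r=least_squares(f,[600,100,70,0],loss="soft_l1"); print(r.x, np.round(f(r.x),1)); b=Board(r.x)
print("lower edge z",b.w([-165,0,0]))
for n,z,pt,ps in [("strip",36,[[187,138],[241,138],[238,344],[184,343]],[[571,98],[732,172]]),("ant hinge,tip",46,[[127,218],[311,255]],[[608,190],[680,90]])]:
    print(n,"top",[b.hit(ct,u,z).round(1).tolist() for u in T(pt)]); print(" side",[b.hit(cs,u,z).round(1).tolist() for u in S(ps)])
# mat
im=cv2.imread("pics/top0.png"); 
sub=im[130:235,395:475]; m=(sub.astype(int).sum(2)<230).astype(np.uint8); m=cv2.morphologyEx(m,cv2.MORPH_OPEN,np.ones((5,5)))
cn=max(cv2.findContours(m,0,2)[0],key=cv2.contourArea); rr=cv2.minAreaRect(cn); bx=cv2.boxPoints(rr)+[395,130]
P=[]
for u in bx:
    o,d=ray(ct,u); P.append(o+d*(3-o[2])/d[2])
P=np.array(P); print("mat",P.round(1).tolist(),P.mean(0),[np.linalg.norm(P[i]-P[i-1]) for i in (1,2)])
e=[P[i]-P[i-1] for i in (1,2)]; e=max(e,key=np.linalg.norm); print("yaw",np.arctan2(e[1],e[0]))
np.save("board.npy",r.x)
E
```

```text
[ 5.36011006e+02  1.58547381e+02  5.44039732e+01 -4.18510617e-02] [ 0.   0.1 -0.9 -0.1  0.   0.3  0.1  0.9  0.2 -0.8 -0.6  0.  -0.5  1.3
 -0.3 -2.2]
lower edge z [[379.22408818 165.45079103   3.46081543]]
strip top [[77.8, 26.3, 36.0], [79.4, -22.3, 36.0], [-111.8, -24.1, 36.0], [-112.5, 26.1, 36.0]]
 side [[78.3, -22.2, 36.0], [-115.6, -18.6, 36.0]]
ant hinge,tip top [[4.8, 78.3, 46.0], [-23.7, -88.8, 46.0]]
 side [[3.3, 75.9, 46.0], [-28.9, -87.2, 46.0]]
mat [[671.4, -175.4, 3.0], [692.0, -346.3, 3.0], [429.5, -361.8, 3.0], [410.9, -196.3, 3.0]] [ 550.97667485 -269.94603786    3.        ] [np.float64(172.14001372728723), np.float64(262.96034852739245)]
yaw -3.0823028696605967
```

Sizes check out: the strip measures about 190 x 50 centred at x≈-17, y≈1, and the antenna is about 168 long at roughly -0.17 rad. The board height is less certain, because the lower edge comes out at z≈3.5 where about 14 is expected. I'll go above it and check with the wrist camera.

```bash
cat >> h.py <<'E'
def ori(b,a=0.,flip=False):
    "tool z into the board, tool y = board y turned by a about board z"
    M=b.R@R.from_euler("z",a+(np.pi if flip else 0)).as_matrix()@np.diag([-1,1,-1.]); return R.from_matrix(M).as_quat()
def wview(bot):
    c=bot.get_calibration("wrist"); s=bot.read_state(); im=bot.camera("wrist")
    T=np.eye(4); T[:3,:3]=R.from_quat(s["eef_rot"]).as_matrix(); T[:3,3]=s["tcp_pos"]
    return c,np.linalg.inv(T@np.array(c["T_tool_cam"])),im
E
python3 - <<'E'
from plant import bot
from h import *
b=Board(np.load("board.npy"))
for fl in (False,True):
  for q,a in [((-60,0,230),0),((-40,-70,38),-.2),((153,77,38),1.57),((-17,0,10),0)]:
    j=bot.solve_ik(b.w(q)[0],ori(b,a,fl)); print(fl,q,None if j is None else np.round(j,2))
bot.move_ptp(b.w((-60,0,230))[0],ori(b))
c,v,im=wview(bot); np.save("pics/v1.npy",v); cv2.imwrite("pics/w1.png",im[:,:,::-1]); print(bot.read_state()["t"])
print(project(c,b.w([[-165,-130,0],[165,-130,0],[-112,26,36],[78,26,36],[78,-26,36],[-112,-26,36],[4,77,46],[-26,-88,46]]),v).round(0).tolist())
E
```

```text
False (-60, 0, 230) [ 1.08 -0.27 -0.76  0.34 -0.95 -2.88]
False (-40, -70, 38) None
False (153, 77, 38) [ 0.69  0.32 -0.44  0.36 -0.6  -1.01]
False (-17, 0, 10) None
True (-60, 0, 230) [ 1.08 -0.27 -0.76  0.34 -0.95  0.27]
True (-40, -70, 38) None
True (153, 77, 38) [ 0.69  0.32 -0.44  0.36 -0.6   2.13]
True (-17, 0, 10) None
3.0667
[[206.0, 81.0], [229.0, 329.0], [346.0, 130.0], [342.0, 289.0], [300.0, 289.0], [297.0, 130.0], [389.0, 235.0], [241.0, 210.0]]
```

View pics/w1.png

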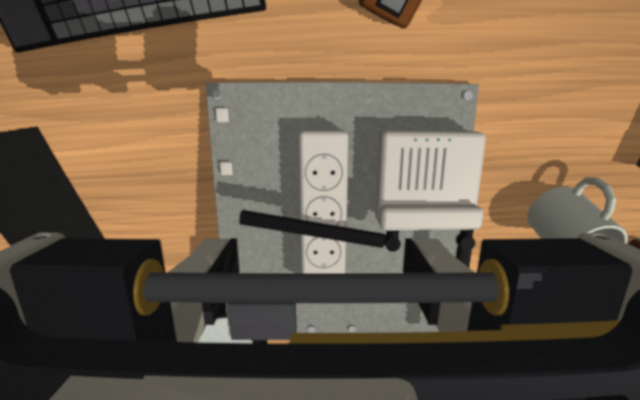

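The wrist view shows the board's lower corners at (207,84) and (478,86), the strip's low-end corners at (302,132) and (347,132), the hinge at (392,240) and the antenna tip at (242,217). These are all within about 7 px of prediction. I'll refit with all three views and check which tool tilts can reach.

```bash
cat >> h.py <<'E'
def tori(b,a=0.,flip=False,up=0.):
    "as ori, tool tilted back by 'up' rad towards vertical about board y"
    M=b.R@R.from_euler("y",up).as_matrix()@R.from_euler("z",a+(np.pi if flip else 0)).as_matrix()@np.diag([-1,1,-1.]); return R.from_matrix(M).as_quat()
E
python3 - <<'E'
from plant import bot
from h import *
ct,cs,cw=[bot.get_calibration(n) for n in ("top","side","wrist")]; v=np.load("pics/v1.npy")
T=lambda a:np.array(a)/3+[218,112]
S=lambda a:(np.array(a)-[396,0])/2.928+[228,160]
C=np.array([[-165,175,0],[-165,-130,0],[165,-130,0],[165,175,0]])
tc=T([[33,381],[350,391],[362,45],[30,32]]); sc=S([[716,355],[785,133],[528,15],[420,230]])
tq=T([[187,138],[241,138],[238,344],[184,343],[127,218],[311,255]]); sq=S([[571,98],[732,172],[608,190],[680,90]])
wp=np.array([[478,86],[207,84],[347,132],[302,132],[392,240],[242,217]])
def f(p):
    b=Board(p[:4]); sx,sy,hx,hy,a=p[4],p[5],p[6],p[7],p[8]
    c=lambda i,j:[sx+95*i,sy+26*j,36]
    h=[hx,hy,46]; t=[hx+166*np.sin(a),hy-166*np.cos(a),46]
    W=lambda q:b.w(np.array(q,float))
    rt=project(ct,W(list(C)+[c(1,1),c(1,-1),c(-1,-1),c(-1,1),h,t]))-np.r_[tc,tq]
    rs=project(cs,W(list(C)+[c(1,-1),c(-1,-1),h,t]))-np.r_[sc,sq]
    rw=project(cw,W([C[0],C[1],c(-1,1),c(-1,-1),h,t]),v)-wp
    return np.r_[rt.ravel()*2.7,rs.ravel()*3,rw.ravel()*1.2]
r=least_squares(f,list(np.load("board.npy"))+[-17,0,4,77,-.17],loss="soft_l1",f_scale=2)
print(r.x.round(3)); print(f(r.x).round(1)); b=Board(r.x[:4]); print("lower edge",b.w([-165,0,0])); np.save("fit.npy",r.x)
for up in (0,.15,.31):
  for fl in (False,True):
    o=[]
    for q,a in [((-45,-70,38),-.2),((-45,-70,120),-.2),((60,-40,38),.7),((153,77,38),1.57),((r.x[4],0,8),0),((r.x[4]-20,0,8),0),((r.x[4]+45,0,80),0)]:
        j=bot.solve_ik(b.w(q)[0],tori(b,a,fl,up)); o.append(None if j is None else np.round(j,2).tolist())
    print(up,fl,*o,sep="\n  ")
E
```

```text
[ 5.36215e+02  1.59176e+02  5.69300e+01 -4.40000e-02 -1.70820e+01
  1.76900e+00  3.97300e+00  7.69050e+01 -1.69000e-01]
[-1.4 -0.5 -3.2 -0.1 -0.   0.1 -0.7  1.  -2.2 -1.   1.4  0.8 -0.9 -0.
 -2.8 -0.8  0.4  0.1 -2.8 -0.1 -0.  -3.1 -1.6 -0.6 -1.6  2.6 -1.9 -8.
  0.5 -2.5 -1.9 -6.1 -1.5 -0.6 -4.4 -2.5 -2.2 -4.2 -0.5 -3.4  1.7 -1.5
 -3.6 -1.6 -2.1 -3.5  1.  -4.6]
lower edge [[379.44412705 166.47615241   5.99243205]]
0
  False
  None
  [0.79, -0.13, -0.93, 0.41, -0.58, -2.93]
  [0.62, 0.17, -0.76, 0.45, -0.42, -1.93]
  [0.69, 0.32, -0.43, 0.36, -0.6, -1.01]
  None
  None
  [0.76, 0.08, -0.77, 0.44, -0.52, -2.73]
0
  True
  None
  [0.79, -0.13, -0.93, 0.41, -0.58, 0.21]
  [0.62, 0.17, -0.76, 0.45, -0.42, 1.22]
  [0.69, 0.32, -0.43, 0.36, -0.6, 2.13]
  None
  None
  [0.76, 0.08, -0.77, 0.44, -0.52, 0.41]
0.15
  False
  [0.67, 0.12, -0.8, 0.19, -0.53, -2.64]
  [0.71, -0.04, -0.72, 0.15, -0.76, -2.63]
  [0.58, 0.24, -0.52, 0.14, -0.68, -1.6]
  [0.65, 0.39, -0.21, 0.13, -0.84, -0.77]
  [0.73, 0.23, -0.71, 0.22, -0.51, -2.53]
  [0.76, 0.22, -0.76, 0.24, -0.48, -2.58]
  [0.7, 0.15, -0.55, 0.15,
[... 227 characters left out ...]
61]
  [0.76, 0.22, -0.76, 0.24, -0.48, 0.56]
  [0.7, 0.15, -0.55, 0.15, -0.74, 0.72]
0.31
  False
  [0.59, 0.2, -0.59, -0.01, -0.77, -2.39]
  [0.62, 0.06, -0.54, -0.01, -0.96, -2.43]
  [0.52, 0.32, -0.33, -0.01, -0.91, -1.43]
  [0.6, 0.47, -0.01, -0.01, -1.08, -0.64]
  [0.66, 0.31, -0.49, -0.01, -0.76, -2.26]
  [0.68, 0.29, -0.54, -0.01, -0.73, -2.29]
  [0.63, 0.24, -0.36, -0.01, -0.96, -2.24]
0.31
  True
  [0.59, 0.2, -0.59, -0.01, -0.77, 0.75]
  [0.62, 0.06, -0.54, -0.01, -0.96, 0.72]
  [0.52, 0.32, -0.33, -0.01, -0.91, 1.71]
  [0.6, 0.47, -0.01, -0.01, -1.08, 2.51]
  [0.66, 0.31, -0.49, -0.01, -0.76, 0.88]
  [0.68, 0.29, -0.54, -0.01, -0.73, 0.86]
  [0.63, 0.24, -0.36, -0.01, -0.96, 0.91]
```

A vertical tool (up=0.31) reaches everything. I'll touch-probe the bare board beside the strip to get its true height, then sweep the antenna.

```bash
cat > go1.py <<'E'
from plant import bot
from h import *
p=np.load("fit.npy"); b=Board(p[:4])
bot.move_gripper(0,20)
q=np.array([-72,-64,70.]); o=tori(b,-.17,False,.314)
bot.move_ptp(b.w(q+[0,0,60])[0],o); bot.line_to(b.w(q)[0],200)
bot.pause(.2); f0=bot.read_state()["contact_force"]; print("t",bot.read_state()["t"],f0)
w=b.w(q)[0]; w[2]-=40; bot.line_to(w,120); bot.pause(.1); f0=bot.read_state()["contact_force"]
hit=False
for i in range(30):
    w[2]-=2; bot.line_to(w,40); s=bot.read_state(); d=s["contact_force"]-f0
    if d[2]>4: hit=True; break
print("hit",hit,d.round(1),"tcp",s["tcp_pos"].round(1),"t",s["t"])
qb=b.R.T@(s["tcp_pos"]-b.o); print("board coords at contact",qb.round(1), "=> face z offset",(qb[2]-2.9).round(1))
w[2]+=30; bot.line_to(w,150)
if hit:
    p[:3]+=b.R[:,2]*(qb[2]-2.9); np.save("fit2.npy",p); print(p[:4])
E
python3 go1.py
```

```text
t 5.7167 [ 1.05784284 -0.30984768 -0.22347869]
hit True [-2.1 -0.7 10.2] tcp [443.8  98.5  39.1] t 9.05
board coords at contact [-90.6 -64.7  11.6] => face z offset 8.7
[ 5.33538313e+02  1.59176444e+02  6.51677183e+01 -4.42551022e-02]
```

The probe puts the face lower edge at z≈14.2, exactly as the geometry implies. I'll refit with the height fixed, then sweep the antenna.

```bash
cat > go2.py <<'E'
from plant import bot
from h import *
ct,cs,cw=[bot.get_calibration(n) for n in ("top","side","wrist")]; v=np.load("pics/v1.npy")
T=lambda a:np.array(a)/3+[218,112]
S=lambda a:(np.array(a)-[396,0])/2.928+[228,160]
C=np.array([[-165,175,0],[-165,-130,0],[165,-130,0],[165,175,0]])
tc=T([[33,381],[350,391],[362,45],[30,32]]); sc=S([[716,355],[785,133],[528,15],[420,230]])
tq=T([[187,138],[241,138],[238,344],[184,343],[127,218],[311,255]]); sq=S([[571,98],[732,172],[608,190],[680,90]])
wp=np.array([[478,86],[207,84],[347,132],[302,132],[392,240],[242,217]])
def f(p):
    b=Board([p[0],p[1],65.2,p[3]]); sx,sy,hx,hy,a=p[4:9]
    c=lambda i,j:[sx+95*i,sy+26*j,36]
    h=[hx,hy,46]; t=[hx+166*np.sin(a),hy-166*np.cos(a),46]
    W=lambda q:b.w(np.array(q,float))
    rt=project(ct,W(list(C)+[c(1,1),c(1,-1),c(-1,-1),c(-1,1),h,t]))-np.r_[tc,tq]
    rs=project(cs,W(list(C)+[c(1,-1),c(-1,-1),h,t]))-np.r_[sc,sq]
    rw=project(cw,W([C[0],C[1],c(-1,1),c(-1,-1),h,t]),v)-wp
    return np.r_[rt.ravel()*2.7,rs.ravel()*3,rw.ravel()*1.2]
p=least_squares(f,np.load("fit.npy"),loss="soft_l1",f_scale=2).x; p[2]=65.2
print(p.round(3)); print(f(p).round(1)); np.save("fit2.npy",p)
b=Board(p[:4]); h=p[6:8]
def pose(th,back=18.,z=39.,r=150):
    q=[h[0]+r*np.sin(th)-back*np.cos(th), h[1]-r*np.cos(th)-back*np.sin(th), z]
    return b.w(q)[0],tori(b,th,False,.314)
a=p[8]
w,o=pose(a,35,70,146); print("start",w); bot.line_to(w,150,o)
w,o=pose(a,35,39,146); bot.line_to(w,120,o); bot.pause(.1); f0=bot.read_state()["contact_force"]
for k,th in enumerate(np.r_[np.arange(a,1.5,.2),1.57]):
    w,o=pose(th); bot.line_to(w,120,o); s=bot.read_state(); d=s["contact_force"]-f0; print(round(th,2),d.round(1))
    if np.linalg.norm(d)>10: print("STOP"); break
else:
    w,o=pose(1.57,35,39); bot.line_to(w,120,o); w,o=pose(1.57,40,120); bot.line_to(w,200,o)
c,v,im=wview(bot); np.save("pics/v2.npy",v); cv2.imwrite("pics/w2.png",im[:,:,::-1]); t=bot.camera("top"); cv2.imwrite("pics/top2.png",t[:,:,::-1])
print(bot.read_state()["t"], project(c,b.w([[h[0],h[1],46],[h[0]+166,h[1],46]]),v), project(ct,b.w([[h[0],h[1],46],[h[0]+166,h[1],46]])))
o=np.vstack([cv2.resize(im[:,:,::-1],(600,375)), cv2.resize(np.ascontiguousarray(t[112:162+100-0,195:395,::-1]),(300,225)).repeat(2,1)]) 
cv2.imwrite("pics/c2.png",o)
E
python3 go2.py
```

```text
[ 5.35565e+02  1.59466e+02  6.52000e+01 -4.30000e-02 -1.81300e+01
  1.36100e+00  2.44900e+00  7.69710e+01 -1.69000e-01]
[ -3.3   0.1  -3.    0.3   0.1  -2.   -3.1  -0.9  -3.   -1.3   1.    0.5
  -1.1   1.1  -3.4   0.4  -1.2   0.9  -3.    0.8   1.   -6.9  -0.7  -5.
  -2.   -2.2  -2.7 -12.2   1.5  -7.1  -0.1 -10.5   0.1  -4.5  -2.7  -6.7
   1.7  -2.8  -3.1  -1.7   2.3   0.2  -4.4   0.1   0.2   0.1  -0.5  -1.3]
start [457.58338155 100.93432512 113.46467902]
-0.17 [ 0.   0.4 -0.8]
0.03 [-1.3 -0.3  0.5]
0.23 [-0.2  1.  -0.1]
0.43 [-1.1 -0.5 -1. ]
0.63 [ 1.1 -0.5 -1.3]
0.83 [ 0.1 -0.1 -0.6]
1.03 [ 0.3  0.6 -1.1]
1.23 [ 0.2 -0.5 -1. ]
1.43 [-0.2 -0.4 -0.9]
1.57 [ 0.2  0.2 -0.2]
15.1417 [[451.38005955 238.6527359 ]
 [270.95362938 265.1492246 ]] [[259.88509645 185.00493287]
 [260.40470403 121.90451934]]
```

View pics/c2.png

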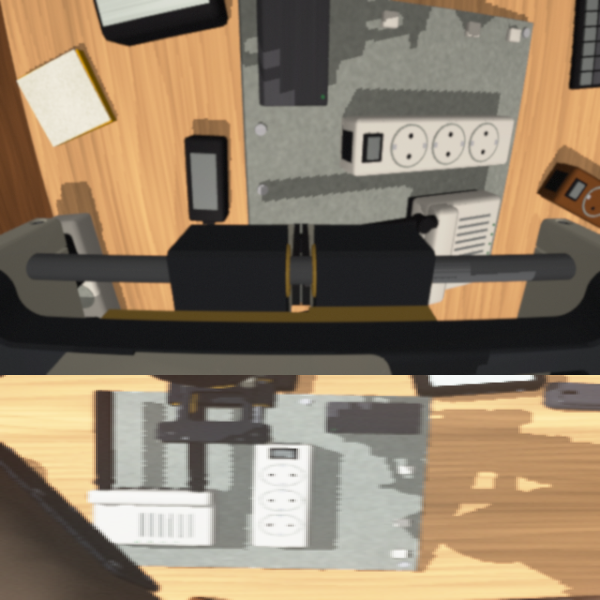

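The antenna now points up the board and the strip is unmoved. Next I'll hover over the strip with the fingers opened to 66 and measure the strip's centre line, end and antenna angle from close by.

```bash
cat > go3.py <<'E'
from plant import bot
from h import *
p=np.load("fit2.npy"); b=Board(p[:4]); G=p[4]+15
bot.move_gripper(66,20)
o=tori(b,0,False,.314)
bot.move_ptp(b.w([G-30,p[5],150])[0],o)
c,v,im=wview(bot); np.save("pics/v3.npy",v); cv2.imwrite("pics/w3.png",im[:,:,::-1]); ct=bot.get_calibration("top"); t=bot.camera("top"); cv2.imwrite("pics/top3.png",t[:,:,::-1])
hsv=cv2.cvtColor(im,cv2.COLOR_RGB2HSV); m=((hsv[:,:,2]>150)&(hsv[:,:,1]<45)).astype(np.uint8)
px=project(c,b.w([[p[4]-60,p[5],36]]),v)[0]; print("px",px)
n,l,st,_=cv2.connectedComponentsWithStats(cv2.morphologyEx(m,cv2.MORPH_OPEN,np.ones((3,3))))
for x in (-80,-60,-40):
    # border scan along board y on the plane of the top
    ys=np.arange(-50,50,.5); uv=project(c,b.w([[p[4]+x,p[5]+y,36] for y in ys]),v).round().astype(int)
    k=[m[q[1],q[0]] if 0<=q[1]<400 else 0 for q in uv]; k=ys[np.array(k)>0]; print(x,(k.min()+p[5],k.max()+p[5]) if len(k) else None)
xs=np.arange(-130,-70,.5); uv=project(c,b.w([[p[4]+x,p[5]+15,36] for x in xs]),v).round().astype(int)
k=xs[np.array([m[q[1],q[0]] for q in uv])>0]; print("low end x",k.min()+p[4])
print(bot.read_state()["t"], project(ct,b.w([[p[6],p[7],46],[p[6]+166,p[7],46]])).round(1).tolist())
o=np.vstack([cv2.resize(im[:,:,::-1],(600,375)), cv2.resize(np.ascontiguousarray(t[112:262,195:395,::-1]),(300,225)).repeat(2,1)]); cv2.imwrite("pics/c3.png",o)
E
python3 go3.py
```

```text
px [320.78510226 185.96680835]
-80 (np.float64(-21.639286446946787), np.float64(26.360713553053213))
-60 (np.float64(-22.639286446946787), np.float64(26.360713553053213))
-40 (np.float64(-22.639286446946787), np.float64(26.360713553053213))
low end x -112.12951959145981
17.95 [[259.9, 185.0], [260.4, 121.9]]
```

View pics/c3.png

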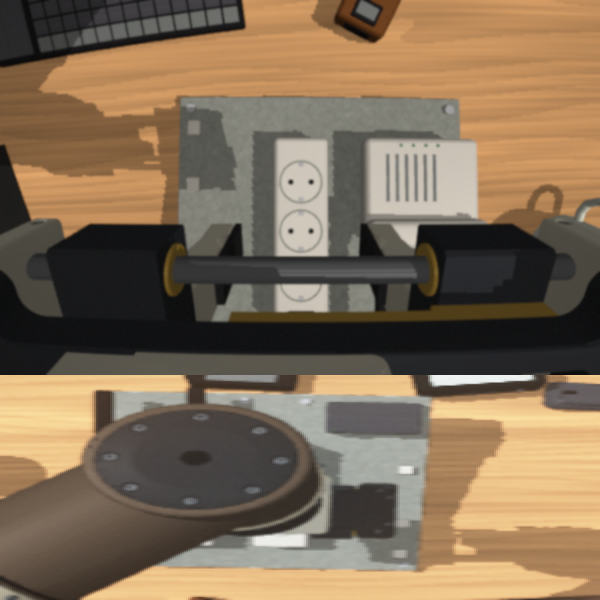

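The strip's centre line is y≈2 and its low end x≈-112, so the fingers straddle it with even gaps. I'll descend, grip and slide up with force monitoring.

```bash
cat > go4.py <<'E'
from plant import bot
from h import *
p=np.load("fit2.npy"); b=Board(p[:4]); G=p[4]+15; y=2.0
B=lambda s:b.R.T@(s["tcp_pos"]-b.o)
bot.line_to(b.w([G,y,75])[0],250); bot.pause(.1); f0=bot.read_state()["contact_force"]
for z in (55,45,35,25,14):
    bot.line_to(b.w([G,y,z])[0],100); d=b.R.T@(bot.read_state()["contact_force"]-f0)
    if np.linalg.norm(d)>8: print("contact",z,d); raise SystemExit
bot.move_gripper(40,30); bot.pause(.15); s=bot.read_state(); f1=s["contact_force"]; q0=B(s)
print("grip",s["width"],s["finger_force"],(b.R.T@(f1-f0)).round(1),q0.round(1),"t",s["t"])
x=0; log=[]; hit=False
while x<56:
    st=3 if x<20 else 1; x+=st
    bot.line_to(b.w([G+x,y,14])[0],30); s=bot.read_state(); d=b.R.T@(s["contact_force"]-f1); q=B(s)
    log.append((x,round(q[0]-q0[0],1),*d.round(1)))
    if d[0]<-15 or np.linalg.norm(d)>25: hit=True; break
for l in log[::3]+log[-4:]: print(l)
print("hit",hit,s["width"],"t",s["t"])
np.save("slide.npy",[x,q[0],q0[0],*f0])
E
python3 go4.py
```

```text
grip 51.671846177487524 29.99633878469467 [0.8 0.7 4.7] [-3.   2.  14.4] t 20.4333
(3, np.float64(0.9), np.float64(-5.4), np.float64(0.2), np.float64(4.8))
(12, np.float64(8.0), np.float64(-11.6), np.float64(-0.4), np.float64(8.9))
(21, np.float64(16.7), np.float64(-10.9), np.float64(-1.8), np.float64(7.6))
(24, np.float64(19.2), np.float64(-13.0), np.float64(-0.4), np.float64(9.1))
(27, np.float64(22.1), np.float64(-12.7), np.float64(-1.4), np.float64(9.9))
(30, np.float64(25.1), np.float64(-12.4), np.float64(-1.4), np.float64(9.3))
(33, np.float64(28.2), np.float64(-12.7), np.float64(-1.0), np.float64(8.8))
(36, np.float64(31.1), np.float64(-12.3), np.float64(-1.1), np.float64(9.4))
(39, np.float64(34.2), np.float64(-12.8), np.float64(-0.6), np.float64(9.0))
(42, np.float64(37.1), np.float64(-12.2), np.float64(-1.4), np.float64(9.3))
(45, np.float64(39.9), np.float64(-14.1), np.float64(-1.1), np.float64(9.8))
(43, np.float64(38.2), np.float64(-12.6), np.float64(-1.8), np.float64(10.0))
(44, np.float64(39.2), np.float64(-13.3), np.float64(-1.7), np.float64(9.5))
(45, np.float64(39.9), np.float64(-14.1), np.float64(-1.1), np.float64(9.8))
(46, np.float64(40.0), np.float64(-15.9), np.float64(0.1), np.float64(11.3))
hit True 52.04090045813701 t 28.4333
```

Motion stopped at 40.0 mm of travel while the force rose, within the 24–49 range. I'll push slightly more to confirm it's solid, then ease back 8 mm by measured travel.

```bash
cat > go5.py <<'E'
from plant import bot
from h import *
p=np.load("fit2.npy"); b=Board(p[:4]); G=p[4]+15; y=2.0
x,_,q0,*f0=np.load("slide.npy")
B=lambda s:b.R.T@(s["tcp_pos"]-b.o)
def rd():
    s=bot.read_state(); return B(s),(b.R.T@(s["contact_force"]-np.array(f0))),s
for k in range(4):
    x+=1; bot.line_to(b.w([G+x,y,14])[0],30); q,d,s=rd(); print("push",x,round(q[0]-q0,2),d.round(1))
    if d[0]<-24: break
stop=q[0]
for k in range(40):
    e=q[0]-(stop-8)
    if e<.5: break
    x-=min(2,max(e,.5)); bot.line_to(b.w([G+x,y,14])[0],30); q,d,s=rd()
print("back",x,round(q[0]-stop,2),d.round(1),q.round(1),s["width"],"t",s["t"])
np.save("slide2.npy",[x,stop,q0,*f0])
E
python3 go5.py
```

```text
push 47.0 40.08 [-18.    3.   17.3]
push 48.0 40.2 [-19.6   2.7  18.9]
push 49.0 40.3 [-23.3   5.3  19.7]
push 50.0 40.43 [-24.9   5.7  21. ]
back 31.22273112621963 -7.87 [4.1 0.2 3.8] [29.5  2.7 14.3] 51.742542951457914 t 31.9333
```

The stop is solid at 40 mm (force climbed to 25 N with no travel), and it's now eased back about 7.9 mm. I'll lift gently along the board normal.

```bash
cat > go6.py <<'E'
from plant import bot
from h import *
p=np.load("fit2.npy"); b=Board(p[:4]); G=p[4]+15; y=2.0
x,stop,q0,*f0=np.load("slide2.npy")
B=lambda s:b.R.T@(s["tcp_pos"]-b.o)
bot.move_gripper(40,40)
ok=True
for z in np.r_[np.arange(15,30,1),34,40]:
    bot.line_to(b.w([G+x,y,z])[0],40); s=bot.read_state(); d=b.R.T@(s["contact_force"]-np.array(f0)); q=B(s)
    print(z,(q-[stop,0,0]).round(1),d.round(1))
    if d[2]<-8: ok=False; print("HELD"); break
if ok:
    bot.line_to(b.w([G+x,y,130])[0],200)
    bot.pause(.1); s=bot.read_state(); print("load",(s["contact_force"]-np.array(f0)).round(1),s["moment"].round(2),s["width"],"t",s["t"])
    for n in ("top","side"): cv2.imwrite(f"pics/{n}6.png",bot.camera(n)[:,:,::-1])
    a=cv2.imread("pics/top6.png")[60:260,200:480]; e=cv2.imread("pics/side6.png")[90:290,200:400]
    cv2.imwrite("pics/c6.png",np.hstack([cv2.resize(a,(462,330)),cv2.resize(e,(330,330))]))
E
python3 go6.py
```

```text
15 [-9.9  2.  14.6] [ 1.   1.4 -1.9]
16 [-10.2   1.7  15.6] [ 0.3 -1.  -4.3]
17 [-9.5  1.9 16.9] [-1.   0.3 -5.2]
18 [-9.3  2.  18.1] [-0.8  0.8 -4.7]
19 [-9.2  2.  19.1] [-0.6  0.2 -4.3]
20 [-9.2  2.  20.1] [-0.6  0.5 -4.9]
21 [-9.3  2.  21.1] [-0.2  0.1 -4.4]
22 [-9.3  2.  22.1] [ 1.3 -0.3 -4.7]
23 [-9.2  2.  23.1] [-1. -0. -5.]
24 [-9.3  2.  24.1] [-0.4  0.  -5. ]
25 [-9.3  2.  25.1] [-0.6  0.  -3.5]
26 [-9.3  2.  26.1] [ 0.4 -0.2 -4.7]
27 [-9.3  2.  27.1] [-0.9  0.8 -4.8]
28 [-9.3  2.  28.1] [-0.6  0.  -5. ]
29 [-9.3  2.  29.1] [-0.1  0.7 -5.4]
34 [-9.   2.2 34.4] [-0.6  0.1 -3.9]
40 [-9.   2.2 40.4] [-0.4 -0.1 -4.8]
load [ 0.9 -0.4 -4.3] [-0.09 -0.04  0.03] 51.92387794502651 t 37.175
```

View pics/c6.png

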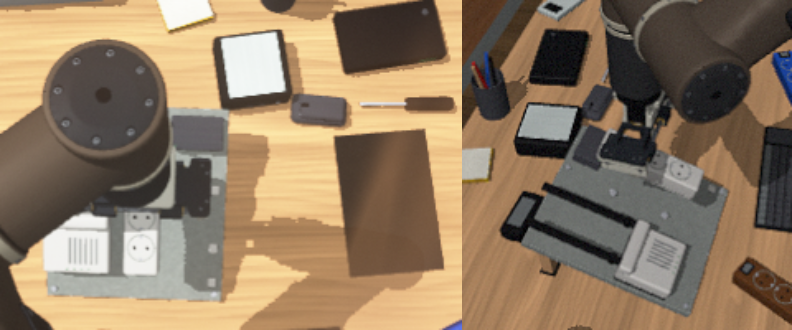

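```bash
cat > mat.py <<'E'
from plant import bot
from h import *
ct,cs=bot.get_calibration("top"),bot.get_calibration("side")
P=[]
for n,c,(r0,r1,c0,c1) in (("top",ct,(130,235,395,475)),("side",cs,(115,165,290,375))):
    im=cv2.imread(f"pics/{n}0.png")[r0:r1,c0:c1]; m=(im.astype(int).sum(2)<(230 if n=="top" else 150)).astype(np.uint8)
    m=cv2.morphologyEx(m,cv2.MORPH_OPEN,np.ones((5,5))); cn=max(cv2.findContours(m,0,2)[0],key=cv2.contourArea)
    h=cv2.convexHull(cn); 
    for e in np.arange(.02,.1,.005):
        q=cv2.approxPolyDP(h,e*cv2.arcLength(h,True),True)
        if len(q)<=4: break
    W=[]
    for u in q[:,0]+[c0,r0]:
        o,d=ray(c,u); W.append((o+d*(3-o[2])/d[2])[:2])
    W=np.array(W); L=[np.linalg.norm(W[i]-W[i-1]) for i in range(len(W))]
    print(n,(q[:,0]+[c0,r0]).tolist(),W.round(0).tolist(),W.mean(0).round(1),np.round(L))
    ys=[]
    for i in range(len(W)):
        e=W[i]-W[i-1]; a=np.arctan2(e[1],e[0]); a=a-(np.pi/2 if L[i]<215 else 0); ys.append(((a+np.pi/2)%np.pi-np.pi/2).round(3))
    print(ys)
m=[551,-270]
for yaw in (.08,.08+np.pi):
  for z in (17,100):
    M=R.from_euler("z",yaw).as_matrix()@R.from_euler("y",.314).as_matrix()@np.diag([-1,1,-1.]); w=[m[0]+14*np.cos(yaw),m[1]+14*np.sin(yaw),z]
    j=bot.solve_ik(w,R.from_matrix(M).as_quat()); print(yaw,z,None if j is None else j.round(2))
E
python3 mat.py
```

```text
top [[403, 143], [456, 139], [467, 222], [410, 202]] [[670.0, -179.0], [682.0, -341.0], [429.0, -358.0], [490.0, -192.0]] [ 567.8 -267.6] [181. 163. 253. 177.]
[np.float64(-1.497), np.float64(0.07), np.float64(0.067), np.float64(-0.352)]
side [[304, 125], [364, 131], [361, 158], [297, 151]] [[679.0, -330.0], [431.0, -352.0], [414.0, -194.0], [663.0, -173.0]] [ 546.7 -262.2] [158. 249. 159. 250.]
[np.float64(0.101), np.float64(0.09), np.float64(0.105), np.float64(0.086)]
0.08 17 [-0.1   0.63 -0.12  0.06 -1.13 -1.43]
0.08 100 [-0.1   0.55 -0.05  0.06 -1.28 -1.42]
3.221592653589793 17 [-0.21  0.36 -0.53 -0.23 -0.4   2.06]
3.221592653589793 100 [-0.2   0.23 -0.48 -0.16 -0.57  1.98]
```

The strip hangs free in the gripper and both antennas are parallel up the board. By eye, the mat corners in the full top view are about (402,142), (456,138), (468,222) and (412,227). I'll carry the strip over, turned level, and take a check look.

```bash
cat > go7.py <<'E'
from plant import bot
from h import *
ct,cs=bot.get_calibration("top"),bot.get_calibration("side")
W=[]
for u in ((402.4,141.8),(456.4,138.2),(468.5,222.4),(412.1,227.3)):
    o,d=ray(ct,u); W.append((o+d*(3-o[2])/d[2])[:2])
W=np.array(W); e=W[0]-W[3]+W[1]-W[2]; print(W.round(0).tolist(),W.mean(0),np.arctan2(e[1],e[0]),np.linalg.norm(e)/2)
m=(2*W.mean(0)+[546.7,-262.2])/3; yaw=(np.arctan2(e[1],e[0])+.09)/2; print("mat",m,yaw); np.save("mat.npy",[*m,yaw])
M=R.from_euler("z",yaw).as_matrix()@R.from_euler("y",.314).as_matrix()@np.diag([-1,1,-1.]); q=R.from_matrix(M).as_quat()
w=np.array([m[0]+14*np.cos(yaw),m[1]+14*np.sin(yaw),200.])
s=bot.read_state(); bot.line_to(s["tcp_pos"]+[0,0,30],200)
bot.move_ptp(w,q); w[2]=70; bot.line_to(w,200)
bot.pause(.1); s=bot.read_state(); print("t",s["t"],s["contact_force"].round(1),s["width"],s["tcp_pos"].round(1))
c,v,im=wview(bot); cv2.imwrite("pics/w7.png",im[:,:,::-1]); np.save("pics/v7.npy",v)
Rm=R.from_euler("z",yaw).as_matrix(); cen=np.array([*m,70-14.3])
C=[[i*95,j*26,36] for i in (-1,1) for j in (-1,1)]; Mm=[[i*130,j*85,3-cen[2]] for i in (-1,1) for j in (-1,1)]
t=bot.camera("top"); cv2.imwrite("pics/top7.png",t[:,:,::-1]); sd=bot.camera("side"); cv2.imwrite("pics/side7.png",sd[:,:,::-1])
ims=[]
for im_,cc,vv in ((im,c,v),(t,ct,None),(sd,cs,None)):
    g=np.ascontiguousarray(im_[:,:,::-1])
    for P,col in ((C,(0,0,255)),(Mm,(0,255,0))):
        for u in project(cc,np.array(P)@Rm.T+cen,vv): cv2.circle(g,tuple(int(k) for k in u.round()),1,col,-1)
    ims.append(g)
cv2.imwrite("pics/c7.png",np.vstack([cv2.resize(ims[0],(560,350)),np.hstack([cv2.resize(ims[1][120:240,380:500],(250,250)),cv2.resize(ims[2][90:180,270:382],(310,250))])]))
E
python3 go7.py
```

```text
[[674.0, -177.0], [684.0, -343.0], [428.0, -363.0], [415.0, -195.0]] [ 550.36021915 -269.32179013] 0.07334406713309828 258.22988612273167
mat [ 549.1401461  -266.94786008] 0.08167203356654915
t 40.0417 [ 0.3 -0.5 -3.6] 51.79976883591415 [ 564.4 -265.9   71.8]
```

View pics/c7.png

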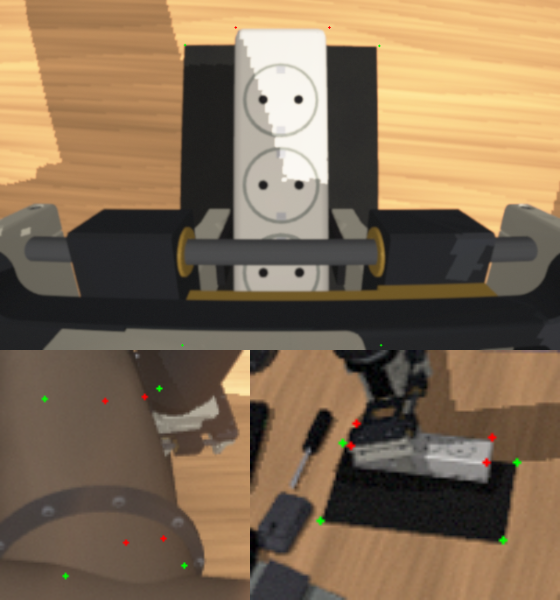

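The wrist view shows the strip level and its predicted corners within about 4 px of the real ones at (237,31) and (326,31). The mat corners match to within 2 px. I'll lower with force feedback, release and retreat.

```bash
cat > go8.py <<'E'
from plant import bot
from h import *
s=bot.read_state(); f1=s["contact_force"]; m=np.load("mat.npy"); yaw=m[2]
w=np.array([m[0]+14*np.cos(yaw),m[1]+14*np.sin(yaw),26.]); bot.line_to(w,100); bot.pause(.1); f1=bot.read_state()["contact_force"]
for k in range(22):
    w[2]-=.7; bot.line_to(w,20); s=bot.read_state(); d=s["contact_force"]-f1
    if d[2]>5: break
bot.pause(.1); s=bot.read_state(); print("touch",w[2],s["tcp_pos"].round(1),(s["contact_force"]-f1).round(1),s["t"])
bot.move_gripper(60,10); bot.move_gripper(80); bot.pause(.1); print("open",bot.read_state()["width"])
w[2]+=40; bot.line_to(w,80); w[2]=170; bot.line_to(w,250)
c,v,im=wview(bot); cv2.imwrite("pics/w8.png",im[:,:,::-1])
j=bot.read_state()["joint_pos"].copy(); j[0]-=.7; bot.move_joints(j)
t=bot.camera("top"); sd=bot.camera("side"); cv2.imwrite("pics/top8.png",t[:,:,::-1]); cv2.imwrite("pics/side8.png",sd[:,:,::-1])
ct=bot.get_calibration("top"); p=np.load("fit2.npy"); b=Board(p[:4])
Rm=R.from_euler("z",yaw).as_matrix(); g=np.ascontiguousarray(t[:,:,::-1])
print("t",bot.read_state()["t"])
cv2.imwrite("pics/c8.png",np.vstack([cv2.resize(g[100:250,215:485],(792,440)),np.hstack([cv2.resize(np.ascontiguousarray(sd[110:240,210:390,::-1]),(222,160)),cv2.resize(im[:,:,::-1],(256,160)),np.zeros((160,314,3),np.uint8)])]))
hsv=cv2.cvtColor(t[130:235,395:475],cv2.COLOR_RGB2HSV); mk=((hsv[:,:,2]>140)&(hsv[:,:,1]<60)).astype(np.uint8)
cn=cv2.findContours(mk,0,2)[0]
if cn:
    cn=max(cn,key=cv2.contourArea); r=cv2.minAreaRect(cn); P=[]
    for u in cv2.boxPoints(r)+[395,130]:
        o,d=ray(ct,u); P.append(o+d*(39-o[2])/d[2])
    P=np.array(P); print("strip",P.round(0).tolist(),P.mean(0).round(1),"target",m)
E
python3 go8.py
```

```text
touch 16.90000000000001 [ 563.4 -265.8   17.3] [2.7 0.3 6.4] 44.2333
open 79.7695148671961
t 48.35
strip [[637.0, -225.0, 39.0], [645.0, -284.0, 39.0], [456.0, -300.0, 39.0], [449.0, -242.0, 39.0]] [ 546.7 -262.7   39. ] target [ 5.49140146e+02 -2.66947860e+02  8.16720336e-02]
```

View pics/c8.png

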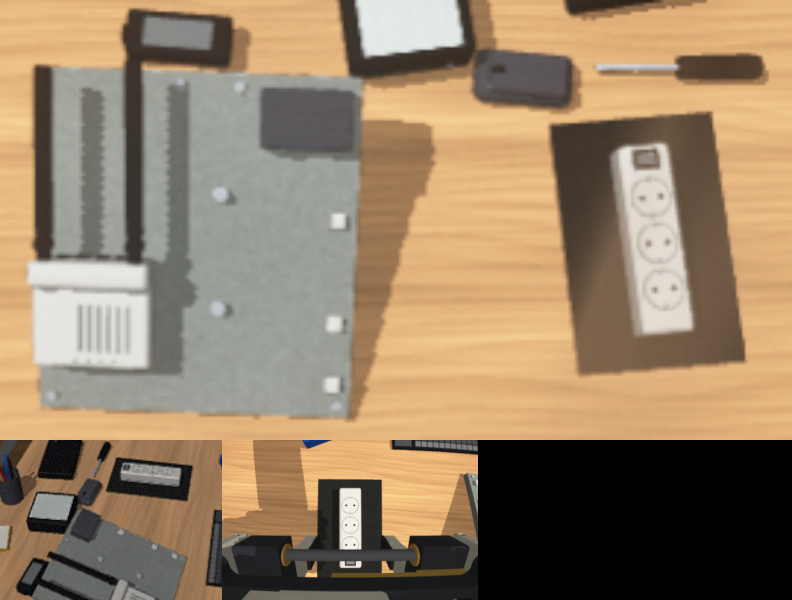

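The final view shows the strip outlets-up in the middle of the mat, running from about (645,145) to (665,335). The antenna is parallel to its twin, the two screws are bare, and nothing else has moved. Handing in.

```bash
python3 -c "
from plant import bot
print(bot.close_job())"
```

```text
the job is handed in; nothing more can be done
None
```

I swung the antenna up parallel to its twin, freed the strip and set it outlets-up, lengthwise in the middle of the mat; I handed the job in at about 48 s, and the verdict was not shown.

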